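Clip the humidity sensor on and crack the dry box open

TASK

Take the humidity sensor clip from its stand by squeezing its handles and clip it upright onto the steel tab at the side of the dry box, its jaws well down over the tab's edge, then let go of it. Then pull the lid up by its black grip until the sticky seal breaks, without letting the lid fly open, and hold the lid slightly ajar so that air reaches the sensor: its front edge 2 to 3 cm above its closed place. Finish like that, still holding the lid, and leave the other things on the bench alone.

Things in the scene. Friction and masses are not known exactly. Their poses are not given: they have to be found in the camera images.
- clip: humidity sensor (white slotted housing) on a sprung steel clip, jaws down, clipped over the stand's edge at the start; about 60 g. Origin midway between the jaw tips, its lowest point; z up, x along the hinge pin (32 mm up), y the way jaws and handles move. Jaw pads 22 mm wide along x, 18 mm tall. An edge can enter the mouth up to 27 mm above the origin
- clip_handles (a point): point between the clip's two flat grey handles, 62 mm above the clip's origin: pinch here across y from above. Handle plates 24 mm wide along x, 14 mm on above and 26 mm below this point, leaning outward: 44 mm over the outsides here, 50 at the top. Squeezed (6 N) they stop parallel, about 24 mm over all, with the jaws 22 mm open at the tips; grip 20 to 30 N to carry
- clip_left (a joint): turn of the clip's +y arm about the pin, rad (the other arm mirrors it): 0 = gripping a 4 mm edge, 0.30 = handles fully squeezed and jaws fully open, -0.08 = jaws shut on nothing
- stand_top (a point): middle of the top edge of the stand's upright steel plate: 4 mm thick, 50 mm long along x, its top 70 mm above the bench, on a fixed grey foot 90 x 70 mm. x along the edge, y across it, z up. The clip starts over it, its origin 20 mm below this point, axes along these
- dry_box: fixed grey plastic box 150 x 170 mm (x by y), 62 mm high, with a hinged lid. Origin under its centre on the bench; x points to the hinge side, -x to the front (the grip side), y to the tab side, z up
- tab_top (a point): middle of the top edge of the steel tab beside the box (35 mm out from its +y wall), axes as the box: an upright plate 4 mm thick (y), 60 mm long (x), top edge 80 mm above the bench, free for 40 mm below the edge. Clipped well on, the clip's origin is 15 to 20 mm below this point, y along the tab's y (either way round); letting go lifts the clip some 5 mm
- lid: hinged grey lid of the dry box, 155 x 174 x 10 mm, about 0.22 kg; origin at the middle of its hinge axis, at the far edge of the box, 62 mm above the bench; -x to its front edge, y along the hinge axis, z up when shut. Carries the grip
- lid_grip (a point): black upright grip rib on the lid near its front edge, fixed to the lid: 34 mm along x, 16 mm thick along y, 41 mm tall. This point is under its centre, on the lid's top face (72 mm above the bench when shut), 125 mm in front of the hinge axis and 11 mm higher; z up out of the lid. Pinch it firmly (about 40 N) across y; it turns with the lid
- lid_angle (a joint): opening of the lid, rad: 0 = shut, grows as the front rises. The front edge is 155 mm from the hinge axis: 0.16 rad is 25 mm there. The seal resists with a peak of about 18 N at the grip in the first 3 mm, then gives way and pushes the lid up a little; beyond 0.08 rad only the lid's weight (2 N) is left; let go, it drops and rests on the seal at 0.075 rad
- threadlock: small bottle with a pointed black cap, 34 mm across, 85 mm tall; bystander; origin under its centre
- relay: black relay block 33 x 55 x 46 mm; bystander; origin under its centre
- screwdriver: short screwdriver 160 x 26 x 24 mm lying on the bench; bystander; origin under its centre
There are look-alikes about, which are no part of the job. What is shaped like the clip but green is not meant.

How it is judged:
By the outcome, as a careful person would: the job done as asked, in the order asked, and still so for the second after the job is handed in, while the arm keeps its last pose, push and grip.
It also fails if it takes over 51 s, if anything falls off the work surface, if the arm or the gripper's body presses on something with over 40 N, if the wrist force passes 120 N, or if a joint passes its speed limit or range.

ROBOT

A 6-joint arm with a two-finger parallel gripper is mounted at the origin on a cart in front of the work surface, level with it; the furniture and walls round the work are solid. World frame = base frame: x ahead of the robot, y to its left, z up, the work surface at z = 0. Lengths are in m, angles in degrees, forces in N, time in s.
With the tool pointing down it reaches from about 0.25 to 0.725 m from the base axis. Payload 9.7 kg.
Tool frame: the origin (TCP) lies where the fingers leave the gripper's body, on its centre line; the fingertips stand 73 mm ahead of it and the grasp point (between the pads) lies 54 mm ahead of it; z points along the fingers, y is the line along which they close (so a half turn about z gives the same grasp; the last joint's range is limited). The gripper opens to 85 mm and grips with 20 to 120 N. Pads are 22 mm wide; open, the fingers measure 114 mm over their backs; the gripper's body (76 mm by 85 mm) begins 54 mm behind the grasp point. The pads swing forward as they close: fully open they stand 13 mm farther back than shut.
Start: joints at [-73.912, 4.979, 10.078, 95.1, 0, 90], TCP at [0.152, -0.528, 0.304] pointing down, gripper open.
Joint ranges: [-179.16, 179.16], [-48.56, 103.87], [-65.8, 70.77], [-126.05, 130.52], [-82.76, 87.17], [-180, 180]. Speed limits (degrees/s): [127.2, 127.2, 147.25, 180, 180, 180].

INTERFACE

Orientations are given as [roll, pitch, yaw] about the fixed x, y, z axes, in that order (R = Rz(yaw) Ry(pitch) Rx(roll)).
In Python, from workcell import sensors, imaging, bot gives the robot as it stands.
- The arm moves only by the tool apply_moves, never from a script. Its argument "rows" is a list of rows, each a list of 3 entries, a list of its own where there are three numbers: the shift along the tool's x, y, z in units of 10 cm (1.0 is 10 cm), then the turn, a rotation vector about the tool's x, y, z in units of 30 degrees (1.0 is 30 degrees), then the opening, from 0 (shut) to 1 (fully open). A call has 1 to 20 rows; each row is the pose to reach, as a shift and turn from the pose commanded when the call began, along the tool's axes at that moment; what a row does not reach only later rows make up. A row lasts 1/10 s, in which the tool goes at most 50 mm and 8.59 degrees, less where a joint would pass 70% of its speed; a pose out of reach is approached as far as the arm can. A call with a number of a shift or a turn outside -1 to 1 is refused whole. A call with a gripper value outside its range is refused whole. The fingers move at their own pace and stop on an object; "force" is the grip in N (left out, the last holds). Time passes only in rows, so rows that repeat a pose let the fingers close. It gives the time, the measured TCP pose, the force, the opening and the grip force at its end, in the units of the state.
- sensors.get_obs(): the state, without advancing time (a new reading comes with each control period).
- imaging.camera(name): name is "side" or "top"; returns (picture, depth): 420x560x3 uint8, red, green, blue; 420x560 float32, m along the optical axis (not along the pixel's ray), 0 where there is no reading.
- imaging.get_calibration(name): a dict with "intrinsics" (3x3 intrinsics, pixels), "dist_coeffs" ([k1, k2, p1, p2, k3] as OpenCV has them; the pictures are not rectified), "world_from_camera" (4x4, takes a point from camera to world coordinates). Camera axes: x right, y down, z forward; pixel columns grow to the right and rows downward; lengths in m; the calibration is good to about 2 mm. A picture is of the moment at which its call begins. get_calibration takes no time and is no camera call.
- bot.job_done(): hands the job in; it is judged then, once.
The state is a dict: "time": time; "q": joint angles; "qd": joint speeds; "joint_efforts": joint torques, N m; "ee_pos": TCP position; "tcp_rot": TCP orientation; "wrist_force": force on the tool from outside, world axes, zero at the start; "torque": the same for the moment, N m; "opening": finger opening in m; "grasp_force": force on a finger pad.
Only numpy, scipy, OpenCV 4.12 (cv2) and the standard library are available. Lean on these libraries where they do the work, as an engineer would, in place of code of your own. Each camera call takes 0.05 s, during which the arm holds its last target. There are 200 camera calls.

## Working session

There is one attempt and no reset: what is moved stays moved. The work goes in short steps, Python scripts to look and compute and a tool call to move; the robot and the scene stay as the last step left them, time stands still between calls to the robot, and variables do not carry over. Pictures are saved under pics/ and viewed, at most 10 in all, crops included, and the job is handed in when it is done.

Besides the shell and the picture viewer there is one more tool, called after "Call:" by a JSON object that holds its "method" and its "body". apply_moves: Moves the arm, as the interface text tells. Its arguments: {"type":"object","properties":{"rows":{"type":"array"},"force":{"type":"number"}},"required":["rows"]}

```bash
mkdir -p pics
cat > h.py <<'E'
import numpy as np, cv2
from workcell import sensors, imaging, bot
def grab(name):
    im,d=imaging.camera(name); c=imaging.get_calibration(name)
    return im,d,c
def cloud(d,c):
    K=np.array(c["intrinsics"],float);D=np.array(c["dist_coeffs"],float);T=np.array(c["world_from_camera"])
    h,w=d.shape
    u,v=np.meshgrid(np.arange(w),np.arange(h))
    p=cv2.undistortPoints(np.stack([u,v],-1).reshape(-1,1,2).astype(np.float64),K,D).reshape(h,w,2)
    P=np.dstack([p[...,0]*d,p[...,1]*d,d])
    W=P@T[:3,:3].T+T[:3,3]
    W[d<=0]=np.nan
    return W
def save(n,im): cv2.imwrite("pics/"+n+".png",cv2.cvtColor(im,cv2.COLOR_RGB2BGR))
E
python3 - <<'E'
from h import *
for n in("top","side"):
    im,d,c=grab(n); save(n+"0",im); np.savez(n+"0.npz",im=im,W=cloud(d,c))
    print(n,np.array(c["world_from_camera"]).round(3).tolist(),c["intrinsics"])
print(sensors.get_obs())
E
```

```text
top [[0.023, -0.985, 0.171, 0.333], [-0.999, -0.027, -0.023, 0.037], [0.028, -0.171, -0.985, 1.138], [0.0, 0.0, 0.0, 1.0]] [[422.65297578   0.         271.11021295]
 [  0.         422.65297578 209.46275756]
 [  0.           0.           1.        ]]
side [[0.957, -0.121, 0.265, 0.194], [-0.291, -0.337, 0.895, -1.149], [-0.019, -0.934, -0.358, 0.59], [0.0, 0.0, 0.0, 1.0]] [[534.43411773   0.         271.90970018]
 [  0.         534.43411773 213.30079809]
 [  0.           0.           1.        ]]
{'time': 0.1, 'q': array([-7.39110002e+01,  5.00722573e+00,  1.00378723e+01,  9.50993141e+01,
        7.48331976e-04,  8.99967935e+01]), 'qd': array([ 0.05870897, -0.07604431,  0.13561749, -0.04597342,  0.00337036,
       -0.05712912]), 'joint_efforts': array([ 2.10987542e-03, -5.21561086e+01,  4.65652585e+01,  1.62193476e-02,
        1.22970528e-04, -1.46832754e-06]), 'ee_pos': array([ 0.15238974, -0.52833732,  0.3032508 ]), 'tcp_rot': array([-1.79931332e+02, -7.52174343e-04,  1.60922054e+01]), 'wrist_force': array([-0.39028511,  0.3897864 , -0.48503977]), 'torque': array([-0.00738216, -0.02977192,  0.02789129]), 'grasp_force': 0.0, 'opening': 0.08575215251475088}
```

View pics/top0.png

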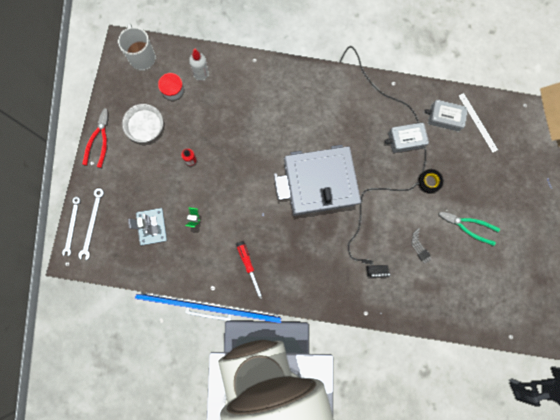

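View pics/side0.png

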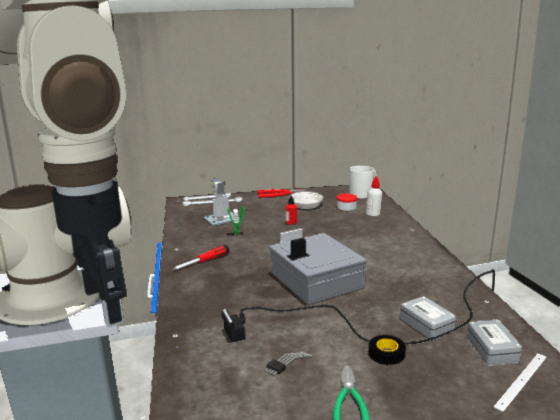

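The top view shows two clip-shaped things: a grey/white one on a plate and foot at (150,226), and a green one at (193,218). The grey/white one fits, since the green is excluded. The box is at (322,181), its tab at (282,187) and the grip at (326,196). Next I'll enlarge the clip and measure.

Run:
```python
from h import *
t=np.load("top0.npz");s=np.load("side0.npz")
a=cv2.resize(t["im"][195:255,115:215],(800,480),interpolation=cv2.INTER_CUBIC)[:, :]
b=cv2.resize(s["im"][170:240,190:260],(480,480),interpolation=cv2.INTER_CUBIC)
save("crop1",cv2.resize(np.hstack([a,b]),(800,300)))
W=np.concatenate([t["W"].reshape(-1,3),s["W"].reshape(-1,3)])
src=np.r_[np.zeros(t["W"].size//3),np.ones(s["W"].size//3)]
C=np.concatenate([t["im"].reshape(-1,3),s["im"].reshape(-1,3)])
def rect(m,name):
    for k in(0,1):
        q=W[m&(src==k)]
        if len(q)<4: print(name,k,len(q));continue
        r=cv2.minAreaRect(q[:,:2].astype(np.float32)*1000)
        print(name,k,len(q),np.round(r[0],1),np.round(r[1],1),round(r[2],1),"z",np.nanpercentile(q[:,2],[1,50,99]).round(4))
def near(x,y,r): return (abs(W[:,0]-x)<r)&(abs(W[:,1]-y)<r)
print("px",t["W"][226,150],t["W"][218,193],t["W"][181,322],t["W"][187,282],t["W"][196,326])
cx,cy=t["W"][226,150][:2]
for lo,hi in((.003,.02),(.03,.06),(.06,.085),(.085,.1),(.1,.13),(.105,.2)):
    rect(near(cx,cy,.07)&(W[:,2]>lo)&(W[:,2]<hi),f"clip{lo}")
bx,by=t["W"][181,322][:2]
rect(near(bx,by,.14)&(W[:,2]>.066)&(W[:,2]<.076)&(abs(W[:,1]-by)<.1),"lid")
rect(near(bx,by,.14)&(W[:,2]>.09)&(W[:,2]<.13),"grip")
tx,ty=t["W"][187,282][:2]
rect(near(tx,ty,.04)&(W[:,2]>.06)&(W[:,2]<.09)&(W[:,1]>by+.1),"tab")
```

```text
px [0.47370641 0.32939235 0.02361949] [0.49101229 0.20977657 0.07148434] [ 0.59635317 -0.11835797  0.07523664] [ 0.58537349 -0.01656103  0.04052477] [ 0.54905474 -0.1229375   0.11268395]
clip0.003 0 809 [473.7 329.3] [137.1 138.6] 0.2 z [0.0031 0.0079 0.0154]
clip0.003 1 245 [482.2 327. ] [114.8 132.6] 2.4 z [0.003  0.0092 0.0192]
clip0.03 0 22 [476.  327.4] [50.6  6.2] 10.2 z [0.0316 0.0489 0.0595]
clip0.03 1 142 [472.1 328.9] [51.6 13.5] 11.7 z [0.0306 0.0451 0.0595]
clip0.06 0 36 [475. 330.] [48.5 15.6] 0.3 z [0.0609 0.0693 0.0848]
clip0.06 1 93 [471.4 328.6] [20.5 47.9] 89.6 z [0.0601 0.0692 0.0838]
clip0.085 0 36 [469.3 330. ] [24.  25.7] 10.6 z [0.0853 0.0931 0.0997]
clip0.085 1 45 [461.9 322.5] [21.1 35.3] 51.2 z [0.0859 0.0932 0.0991]
clip0.1 0 166 [470.9 330.4] [24.2 49.2] 12.4 z [0.1005 0.1175 0.1285]
clip0.1 1 122 [467.3 328.3] [26.2 55. ] 11.6 z [0.1003 0.116  0.1276]
clip0.105 0 140 [470.6 330.3] [23.6 49.2] 12.4 z [0.106  0.1187 0.1286]
clip0.105 1 99 [467.3 328.3] [26.2 55. ] 11.6 z [0.106  0.1182 0.1277]
lid 0 3353 [ 607.2 -119.5] [164.  173.7] 10.6 z [0.0672 0.073  0.0759]
lid 1 2104 [ 602.9 -119.7] [164.7 181.7] 10.7 z [0.0665 0.0733 0.0759]
grip 0 107 [ 556.3 -129.2] [34.1 16.7] 10.5 z [0.0938 0.112  0.1175]
grip 1 196 [ 552.2 -131.6] [36.6 18.1] 10.7 z [0.0902 0.1045 0.1149]
tab 0 49 [583.5  -2.4] [59.   4.4] 10.7 z [0.0621 0.0791 0.0838]
tab 1 176 [580.7  -3. ] [63.1 12.4] 13.5 z [0.0602 0.071  0.081 ]
```

View pics/crop1.png

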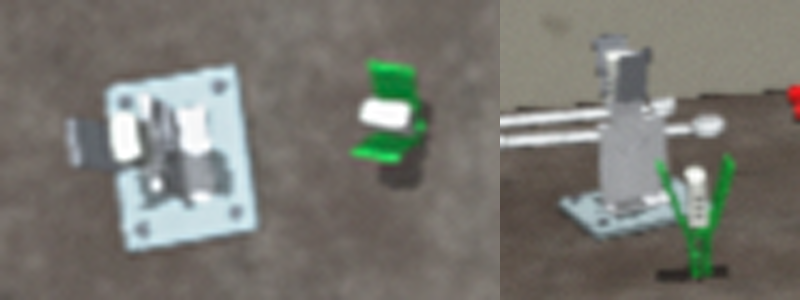

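The crop confirms the grey/white clip on its stand, with the handles spread along world y at about (0.471, 0.330) and yaw ≈ 11°. I'll turn to yaw 10.8 and travel there at height.

Call:
{"method": "apply_moves", "body": {"rows": [[[0, 0, 0], [0, 0, 0.176], 1]]}}

```text
time: 0.2
ee_pos: [0.1524, -0.5284, 0.3034]
tcp_rot: [-179.9, 0.0, 10.8]
wrist_force: [-0.4, -0.8, 0.4]
opening: 0.0854
grasp_force: 0.0
```

Call:
{"method": "apply_moves", "body": {"rows": [[[0.2, -0.33, 0], [0, 0, 0], 1], [[0.4, -0.66, 0], [0, 0, 0], 1], [[0.592, -0.979, 0], [0, 0, 0], 1]]}}

```text
time: 0.5
ee_pos: [0.1923, -0.4199, 0.3033]
tcp_rot: [-179.9, 0.0, 10.8]
wrist_force: [0.3, 0.7, -0.3]
opening: 0.0851
grasp_force: 0.0
```

Call:
{"method": "apply_moves", "body": {"rows": [[[0.2, -0.33, 0], [0, 0, 0], 1], [[0.4, -0.66, 0], [0, 0, 0], 1], [[0.592, -0.979, 0], [0, 0, 0], 1]]}}

```text
time: 0.8
ee_pos: [0.2321, -0.3124, 0.3036]
tcp_rot: [-180.0, 0.0, 10.8]
wrist_force: [1.2, 0.0, 0.5]
opening: 0.0853
grasp_force: 0.0
```

Call:
{"method": "apply_moves", "body": {"rows": [[[0.2, -0.33, 0], [0, 0, 0], 1], [[0.4, -0.66, 0], [0, 0, 0], 1], [[0.592, -0.979, 0], [0, 0, 0], 1]]}}

```text
time: 1.1
ee_pos: [0.2719, -0.2052, 0.3037]
tcp_rot: [180.0, -0.0, 10.8]
wrist_force: [1.7, -1.0, 0.2]
opening: 0.0851
grasp_force: 0.0
```

Call:
{"method": "apply_moves", "body": {"rows": [[[0.2, -0.33, 0], [0, 0, 0], 1], [[0.4, -0.66, 0], [0, 0, 0], 1], [[0.592, -0.979, 0], [0, 0, 0], 1]]}}

```text
time: 1.4
ee_pos: [0.3116, -0.0978, 0.3038]
tcp_rot: [180.0, -0.0, 10.8]
wrist_force: [1.3, -0.0, 0.2]
opening: 0.0853
grasp_force: 0.0
```

Call:
{"method": "apply_moves", "body": {"rows": [[[0.2, -0.33, 0], [0, 0, 0], 1], [[0.4, -0.66, 0], [0, 0, 0], 1], [[0.592, -0.979, 0], [0, 0, 0], 1]]}}

```text
time: 1.7
ee_pos: [0.3515, 0.0096, 0.3038]
tcp_rot: [180.0, -0.0, 10.8]
wrist_force: [0.1, -1.4, 0.4]
opening: 0.0851
grasp_force: 0.0
```

Call:
{"method": "apply_moves", "body": {"rows": [[[0.2, -0.33, 0], [0, 0, 0], 1], [[0.4, -0.66, 0], [0, 0, 0], 1], [[0.592, -0.979, 0], [0, 0, 0], 1]]}}

```text
time: 2.0
ee_pos: [0.3966, 0.0929, 0.3037]
tcp_rot: [-178.9, 0.0, 12.8]
wrist_force: [0.7, -0.0, 0.3]
opening: 0.0856
grasp_force: 0.0
```

Call:
{"method": "apply_moves", "body": {"rows": [[[0.2, -0.33, 0], [0, 0, 0], 1], [[0.4, -0.66, 0], [0, 0, 0], 1], [[0.592, -0.979, 0], [0, 0, 0], 1]]}}

```text
time: 2.3
ee_pos: [0.4439, 0.1329, 0.3048]
tcp_rot: [-177.2, 0.1, 15.5]
wrist_force: [-0.6, -0.9, 0.0]
opening: 0.0854
grasp_force: 0.0
```

Call:
{"method": "apply_moves", "body": {"rows": [[[0.2, -0.33, 0], [0, 0, 0], 1], [[0.4, -0.66, 0], [0, 0, 0], 1], [[0.592, -0.979, 0], [0, 0, 0], 1], [[0.592, -0.979, 0], [0, 0, 0], 1], [[0.592, -0.979, 0], [0, 0, 0], 1]]}}

```text
time: 2.8
ee_pos: [0.4929, 0.1899, 0.3092]
tcp_rot: [-175.3, 0.2, 19.2]
wrist_force: [0.3, 0.2, -0.7]
opening: 0.0853
grasp_force: 0.0
```

Run:
```python
from h import *
o=sensors.get_obs();print({k:np.round(o[k],2) for k in("q","qd","ee_pos","tcp_rot","joint_efforts")})
```

```text
{'q': array([ 19.19,   2.2 ,   7.67,  95.67,   4.69, 179.94]), 'qd': array([1.81, 0.87, 1.47, 0.6 , 0.89, 0.12]), 'ee_pos': array([0.49, 0.19, 0.31]), 'tcp_rot': array([-175.31,    0.19,   19.24]), 'joint_efforts': array([  0.07, -48.08,  46.87,  -0.2 ,   0.29,  -0.  ])}
```

The last joint hit its range, because yaw and q6 run opposite ways. I'll use the equivalent half-turned grasp (yaw 190.8) and turn about the tool's -z.

Call:
{"method": "apply_moves", "body": {"rows": [[[0, 0, 0], [0, 0, -0.25], 1], [[0, 0, 0], [0, 0, -0.5], 1], [[0, 0, 0], [0, 0, -0.75], 1], [[0, 0, 0], [0, 0, -1], 1]]}}

```text
time: 3.2
ee_pos: [0.4921, 0.1891, 0.31]
tcp_rot: [-175.9, -2.3, 49.4]
wrist_force: [-0.3, 1.0, 0.3]
opening: 0.0856
grasp_force: 0.0
```

Call:
{"method": "apply_moves", "body": {"rows": [[[0, 0, 0], [0, 0, -0.25], 1], [[0, 0, 0], [0, 0, -0.5], 1], [[0, 0, 0], [0, 0, -0.75], 1], [[0, 0, 0], [0, 0, -1], 1]]}}

```text
time: 3.6
ee_pos: [0.4921, 0.1891, 0.31]
tcp_rot: [-177.6, -4.0, 79.4]
wrist_force: [-1.0, 0.2, 0.3]
opening: 0.0854
grasp_force: 0.0
```

Call:
{"method": "apply_moves", "body": {"rows": [[[0, 0, 0], [0, 0, -0.25], 1], [[0, 0, 0], [0, 0, -0.5], 1], [[0, 0, 0], [0, 0, -0.75], 1], [[0, 0, 0], [0, 0, -1], 1]]}}

```text
time: 4.0
ee_pos: [0.4921, 0.1891, 0.31]
tcp_rot: [-179.9, -4.7, 109.5]
wrist_force: [-0.3, 0.4, 0.3]
opening: 0.0856
grasp_force: 0.0
```

Call:
{"method": "apply_moves", "body": {"rows": [[[0, 0, 0], [0, 0, -0.25], 1], [[0, 0, 0], [0, 0, -0.5], 1], [[0, 0, 0], [0, 0, -0.75], 1], [[0, 0, 0], [0, 0, -1], 1]]}}

```text
time: 4.4
ee_pos: [0.4921, 0.1891, 0.3101]
tcp_rot: [177.7, -4.1, 139.6]
wrist_force: [0.2, -0.1, 0.9]
opening: 0.0855
grasp_force: 0.0
```

Call:
{"method": "apply_moves", "body": {"rows": [[[0, 0, 0], [0, 0, -0.25], 1], [[0, 0, 0], [0, 0, -0.5], 1], [[0, 0, 0], [0, 0, -0.75], 1], [[0, 0, 0], [0, 0, -1], 1], [[0, 0, 0], [0, 0, -1], 1]]}}

```text
time: 4.9
ee_pos: [0.4922, 0.1891, 0.3101]
tcp_rot: [176.0, -2.4, 169.4]
wrist_force: [0.3, -0.4, 0.3]
opening: 0.0849
grasp_force: 0.0
```

```bash
cat >> h.py <<'E'
from scipy.spatial.transform import Rotation as Ro
def need(pos,yaw=-169.2):
    o=sensors.get_obs(); R=Ro.from_euler("xyz",o["tcp_rot"],degrees=True)
    T=Ro.from_euler("xyz",[180,0,yaw],degrees=True)
    print("shift",(R.inv().apply(np.array(pos)-o["ee_pos"])/.1).round(3),"turn",((R.inv()*T).as_rotvec(degrees=True)/30).round(3),"t",round(o["time"],1),"z",o["ee_pos"].round(4))
E
python3 -c "
from h import *
need([.471,.330,.26])"
```

```text
shift [0.446 1.306 0.613] turn [ 0.147 -0.055 -0.716] t 4.9 z [0.4922 0.1891 0.3101]
```

Call:
{"method": "apply_moves", "body": {"rows": [[[0.1, 0.3, 0.15], [0.05, -0.02, -0.24], 1], [[0.2, 0.6, 0.3], [0.1, -0.04, -0.48], 1], [[0.34, 1, 0.45], [0.147, -0.055, -0.716], 1], [[0.34, 1, 0.45], [0.147, -0.055, -0.716], 1], [[0.34, 1, 0.45], [0.147, -0.055, -0.716], 1]]}}

```text
time: 5.4
ee_pos: [0.4761, 0.2978, 0.273]
tcp_rot: [-180.0, -0.1, -169.4]
wrist_force: [-0.2, -0.4, -0.1]
opening: 0.0854
grasp_force: 0.0
```

```bash
python3 -c "
from h import *
need([.471,.330,.26])"
```

```text
shift [-0.009  0.326  0.13 ] turn [-0.001 -0.003 -0.007] t 5.4 z [0.4761 0.2978 0.273 ]
```

Call:
{"method": "apply_moves", "body": {"rows": [[[-0.01, 0.326, 0.13], [0, 0, 0], 1], [[-0.01, 0.326, 0.5], [0, 0, 0], 1], [[-0.01, 0.326, 0.6], [0, 0, 0], 1], [[-0.01, 0.326, 0.6], [0, 0, 0], 1]]}}

```text
time: 5.8
ee_pos: [0.4715, 0.328, 0.2125]
tcp_rot: [-179.9, -0.2, -169.5]
wrist_force: [-0.4, -0.4, 0.4]
opening: 0.0854
grasp_force: 0.0
```

Run:
```python
from h import *
im,d,c=grab("side"); W=cloud(d,c)
save("s1",cv2.resize(im[110:250,150:290],(560,560),interpolation=cv2.INTER_CUBIC))
for lo,hi in((.105,.125),(.15,.165),(.165,.185)):
    m=(abs(W[...,0]-.47)<.08)&(abs(W[...,1]-.33)<.08)&(W[...,2]>lo)&(W[...,2]<hi)
    r=cv2.minAreaRect(W[m][:,:2].astype(np.float32)*1000);print(lo,m.sum(),r)
o=sensors.get_obs();print(o["ee_pos"],o["tcp_rot"])
```

```text
0.105 89 ((466.3432922363281, 332.3413391113281), (27.38421058654785, 60.32653045654297), 7.86372709274292)
0.15 54 ((469.8456115722656, 322.1986083984375), (21.397171020507812, 107.44474792480469), 8.824317932128906)
0.165 108 ((470.8379821777344, 324.10906982421875), (23.961259841918945, 110.7462158203125), 8.783912658691406)
[0.47198157 0.32835728 0.21409394] [-1.79995199e+02 -3.65559753e-02 -1.69450820e+02]
```

View pics/s1.png

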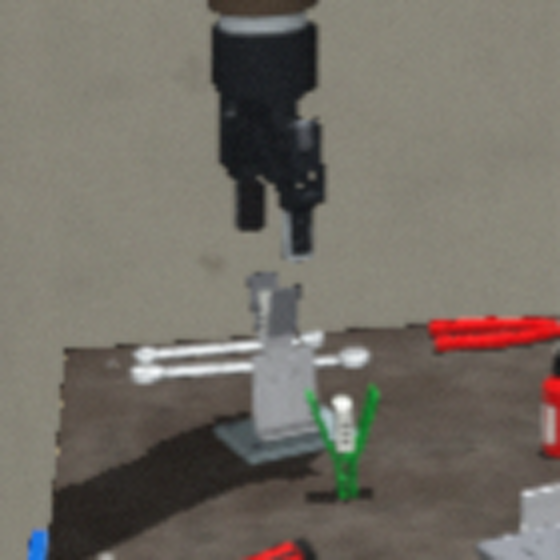

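The fingers straddle the grey clip's handles (crop ~ (275,300)) and stand well clear of the green one. Now I descend and squeeze.

Call:
{"method": "apply_moves", "body": {"rows": [[[0.015, 0.03, 0.2], [0, 0, 0], 1], [[0.015, 0.03, 0.4], [0, 0, 0], 1], [[0.015, 0.03, 0.48], [0, 0, 0], 1], [[0.015, 0.03, 0.48], [0, 0, 0], 1], [[0.015, 0.03, 0.48], [0, 0, 0], 0.4], [[0.015, 0.03, 0.48], [0, 0, 0], 0.4], [[0.015, 0.03, 0.48], [0, 0, 0], 0], [[0.015, 0.03, 0.48], [0, 0, 0], 0], [[0.015, 0.03, 0.48], [0, 0, 0], 0], [[0.015, 0.03, 0.48], [0, 0, 0], 0], [[0.015, 0.03, 0.48], [0, 0, 0], 0], [[0.015, 0.03, 0.48], [0, 0, 0], 0]], "force": 26}}

```text
time: 7.05
ee_pos: [0.47, 0.3322, 0.1661]
tcp_rot: [180.0, 0.0, -169.3]
wrist_force: [1.0, -2.5, 6.3]
opening: 0.0202
grasp_force: 27.8
```

Call:
{"method": "apply_moves", "body": {"rows": [[[0, 0, -0.1], [0, 0, 0], 0], [[0, 0, -0.2], [0, 0, 0], 0], [[0, 0, -0.35], [0, 0, 0], 0], [[0, 0, -0.6], [0, 0, 0], 0], [[0, 0, -0.9], [0, 0, 0], 0], [[0, 0, -0.9], [0, 0, 0], 0]]}}

```text
time: 7.65
ee_pos: [0.4706, 0.3329, 0.2609]
tcp_rot: [179.8, 0.3, -169.3]
wrist_force: [0.4, -1.5, -1.2]
opening: 0.0203
grasp_force: 26.7
```

Run:
```python
from h import *
im,d,c=grab("side"); W=cloud(d,c)
save("s2",cv2.resize(im[90:250,150:290],(560,640)[:1]+(600,),interpolation=cv2.INTER_CUBIC))
o=sensors.get_obs();print(o["ee_pos"],o["tcp_rot"],o["wrist_force"],o["opening"])
for lo,hi in((.13,.15),(.15,.165),(.165,.18),(.18,.2),(.2,.215)):
    m=(abs(W[...,0]-.47)<.08)&(abs(W[...,1]-.33)<.08)&(W[...,2]>lo)&(W[...,2]<hi)
    if m.sum()>4:print(lo,m.sum(),cv2.minAreaRect(W[m][:,:2].astype(np.float32)*1000))
```

```text
[0.47034334 0.33271991 0.2586153 ] [ 179.87502484    0.21558547 -169.290455  ] [ 0.96602727  0.39165089 -0.87615511] 0.020313649190538186
0.13 33 ((465.19677734375, 329.4627685546875), (21.992263793945312, 35.156105041503906), 32.4169921875)
0.15 42 ((469.5140075683594, 328.3396301269531), (21.26592445373535, 28.720117568969727), 11.032820701599121)
0.165 42 ((466.39862060546875, 327.9442138671875), (23.115949630737305, 26.399799346923828), 62.75586700439453)
0.18 66 ((468.547119140625, 323.55487060546875), (24.160446166992188, 34.69757080078125), 65.63143157958984)
0.2 54 ((465.56549072265625, 322.5583801269531), (20.192474365234375, 42.408748626708984), 34.321205139160156)
```

View pics/s2.png

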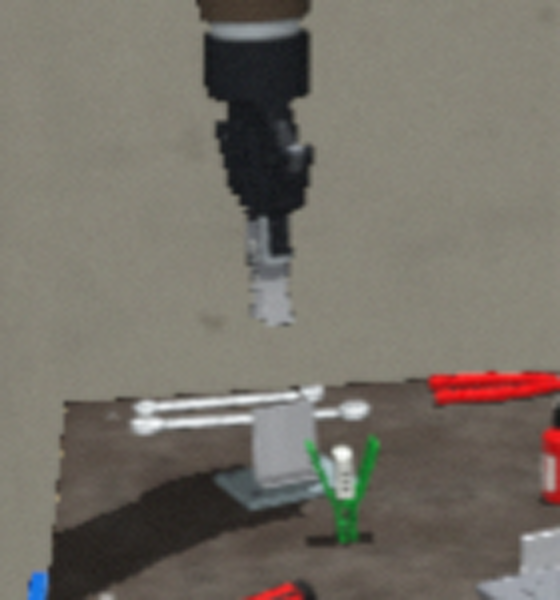

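Clip is held upright and off the stand (crop 270,290). Moving it over the tab.

Call:
{"method": "apply_moves", "body": {"rows": [[[-0.02, -0.15, 0], [0, 0, 0], 0], [[-0.06, -0.4, 0], [0, 0, 0], 0], [[-0.09, -0.64, 0], [0, 0, 0], 0], [[-0.12, -0.876, 0], [0, 0, 0], 0]]}}

```text
time: 8.1
ee_pos: [0.4978, 0.2467, 0.2545]
tcp_rot: [-180.0, -0.1, -169.3]
wrist_force: [0.9, -0.1, -0.4]
opening: 0.0204
grasp_force: 26.7
```

Call:
{"method": "apply_moves", "body": {"rows": [[[-0.04, -0.29, 0], [0, 0, 0], 0], [[-0.08, -0.58, 0], [0, 0, 0], 0], [[-0.12, -0.876, 0], [0, 0, 0], 0]]}}

```text
time: 8.4
ee_pos: [0.5258, 0.1626, 0.2545]
tcp_rot: [-180.0, -0.1, -169.3]
wrist_force: [0.6, -0.0, 0.1]
opening: 0.0205
grasp_force: 26.7
```

Call:
{"method": "apply_moves", "body": {"rows": [[[-0.04, -0.29, 0], [0, 0, 0], 0], [[-0.08, -0.58, 0], [0, 0, 0], 0], [[-0.12, -0.876, 0], [0, 0, 0], 0]]}}

```text
time: 8.7
ee_pos: [0.5538, 0.0787, 0.2545]
tcp_rot: [180.0, -0.1, -169.3]
wrist_force: [0.4, -0.3, -0.7]
opening: 0.0204
grasp_force: 26.7
```

Call:
{"method": "apply_moves", "body": {"rows": [[[-0.04, -0.29, 0], [0, 0, 0], 0], [[-0.08, -0.58, 0], [0, 0, 0], 0], [[-0.11, -0.78, 0], [0, 0, 0], 0], [[-0.12, -0.876, 0], [0, 0, 0], 0], [[-0.12, -0.876, 0], [0, 0, 0], 0], [[-0.12, -0.876, 0], [0, 0, 0], 0], [[-0.12, -0.876, 0], [0, 0, 0], 0]]}}

```text
time: 9.4
ee_pos: [0.5817, -0.0023, 0.2553]
tcp_rot: [180.0, -0.0, -169.2]
wrist_force: [-0.0, 0.8, 0.1]
opening: 0.0206
grasp_force: 26.7
```

Run:
```python
from h import *
im,d,c=grab("side"); W=cloud(d,c)
need([.583,-.002,.1735],-169.4)
np.savez("s3.npz",im=im,W=W)
save("s3",cv2.resize(im[120:300,220:400],(600,600),interpolation=cv2.INTER_CUBIC))
R=Ro.from_euler("z",10.6,degrees=True).as_matrix()
L=(W-[.583,-.002,0])@R   # box axes about tab
for lo,hi in((.05,.075),(.14,.15),(.15,.16),(.16,.175)):
    m=(abs(L[...,0])<.06)&(abs(L[...,1])<.03)&(W[...,2]>lo)&(W[...,2]<hi)
    if m.sum():print(lo,m.sum(),np.percentile(L[m],[2,50,98],axis=0).round(4).tolist())
m=(abs(L[...,0])<.05)&(abs(L[...,1])<.03)&(W[...,2]>.1); print("lowest",np.sort(W[m][:,2])[:8])
```

```text
shift [-0.013  0.     0.819] turn [ 0.001 -0.001  0.006] t 9.4 z [ 0.5818 -0.0023  0.2554]
0.05 152 [[-0.033, -0.005, 0.0565], [-0.0053, -0.001, 0.0654], [0.0257, 0.0031, 0.0746]]
0.14 57 [[-0.0164, -0.017, 0.1405], [-0.0095, -0.0111, 0.1457], [0.0063, 0.0117, 0.1498]]
0.15 39 [[-0.015, -0.0129, 0.1504], [-0.006, -0.0081, 0.1548], [0.0055, 0.0089, 0.1595]]
0.16 65 [[-0.0183, -0.0122, 0.1602], [-0.0095, -0.0074, 0.1673], [0.0066, 0.0064, 0.1746]]
lowest [0.13153796 0.13177243 0.13291312 0.13346312 0.13371112 0.1338333
 0.13427078 0.13434414]
```

View pics/s3.png

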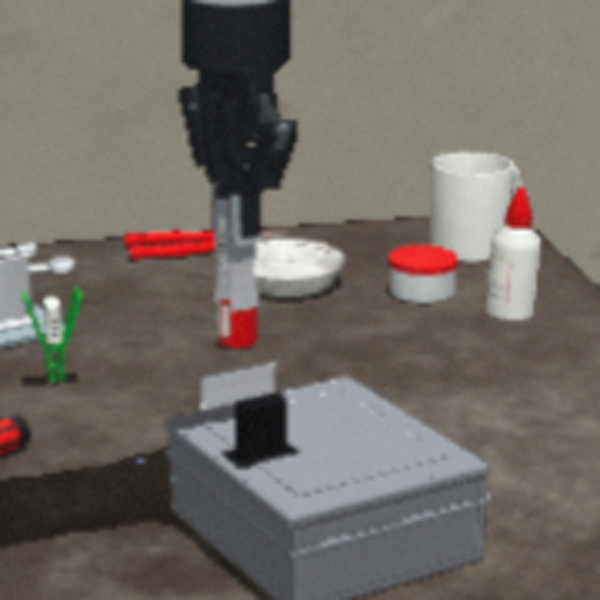

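Clip jaws (crop 237,290) hang directly above the tab (crop 238,385). Descending.

Call:
{"method": "apply_moves", "body": {"rows": [[[-0.01, 0, 0.2], [0, 0, 0], 0], [[-0.01, 0, 0.4], [0, 0, 0], 0], [[-0.01, 0, 0.52], [0, 0, 0], 0], [[-0.01, 0, 0.6], [0, 0, 0], 0], [[-0.01, 0, 0.66], [0, 0, 0], 0], [[-0.01, 0, 0.72], [0, 0, 0], 0], [[-0.01, 0, 0.77], [0, 0, 0], 0], [[-0.01, 0, 0.82], [0, 0, 0], 0], [[-0.01, 0, 0.82], [0, 0, 0], 0], [[-0.01, 0, 0.82], [0, 0, 0], 0]]}}

```text
time: 10.45
ee_pos: [0.5836, -0.0033, 0.1754]
tcp_rot: [-179.9, 0.2, -169.3]
wrist_force: [-1.2, -2.1, 9.1]
opening: 0.0204
grasp_force: 26.2
```

Run:
```python
from h import *
im,d,c=grab("side"); W=cloud(d,c)
o=sensors.get_obs();print(o["ee_pos"],o["wrist_force"],o["torque"])
save("s4",cv2.resize(im[185:265,260:340],(600,600),interpolation=cv2.INTER_CUBIC))
R=Ro.from_euler("z",10.6,degrees=True).as_matrix()
L=(W-[.583,-.002,0])@R
for lo in np.arange(.045,.125,.005):
    m=(abs(L[...,0])<.05)&(abs(L[...,1])<.03)&(W[...,2]>lo)&(W[...,2]<lo+.005)
    if m.sum():print(lo.round(3),m.sum(),np.percentile(L[m],[2,50,98],axis=0)[:,:2].round(4).tolist())
```

```text
[ 0.58361893 -0.00329507  0.17541131] [-1.25116375 -1.2530961  10.55024554] [-0.30097555  0.39884505 -0.02942158]
0.05 2 [[-0.0135, 0.0027], [-0.0126, 0.0036], [-0.0118, 0.0045]]
0.055 16 [[-0.0319, -0.004], [-0.0215, 0.0002], [0.0254, 0.0023]]
0.06 36 [[-0.0308, -0.0138], [-0.0126, -0.0014], [0.027, 0.0032]]
0.065 44 [[-0.0327, -0.015], [-0.0084, -0.0024], [0.0257, 0.0031]]
0.07 38 [[-0.0311, -0.0136], [-0.0092, -0.0036], [0.0249, 0.0022]]
0.075 44 [[-0.0325, -0.0133], [-0.0095, -0.0016], [0.0251, 0.0031]]
0.08 30 [[-0.0306, -0.0124], [-0.0079, -0.0073], [0.0218, 0.0012]]
0.085 19 [[-0.0182, -0.0114], [-0.0087, -0.0073], [0.0051, 0.0093]]
0.09 22 [[-0.015, -0.015], [-0.0058, -0.0095], [0.0066, 0.0087]]
0.095 23 [[-0.0148, -0.015], [-0.0114, -0.0092], [0.0062, 0.0074]]
0.1 16 [[-0.0157, -0.0159], [-0.013, -0.0111], [0.0016, 0.0062]]
0.105 22 [[-0.0154, -0.0214], [-0.011, -0.014], [0.0065, 0.0081]]
0.11 25 [[-0.0152, -0.0247], [-0.0117, -0.017], [0.003, 0.0077]]
0.115 28 [[-0.0155, -0.0263], [-0.0107, -0.0155], [0.0036, 0.0079]]
0.12 25 [[-0.0155, -0.0271], [-0.0078, -0.0171], [0.0049, 0.0058]]
```

View pics/s4.png

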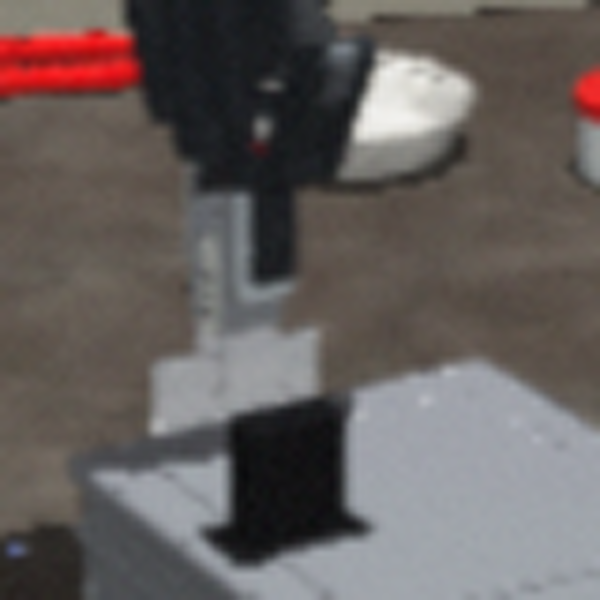

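The jaws straddle the tab, and the upward force of ~10 N says the mouth has bottomed on the tab's edge (27 mm deep). I'll back off ~4.5 mm so that after the 5 mm release lift it sits at 15–20 mm.

Call:
{"method": "apply_moves", "body": {"rows": [[[0, 0, -0.03], [0, 0, 0], 0], [[0, 0, -0.065], [0, 0, 0], 0], [[0, 0, -0.065], [0, 0, 0], 0], [[0, 0, -0.065], [0, 0, 0], 0]]}}

```text
time: 10.9
ee_pos: [0.583, -0.003, 0.1797]
tcp_rot: [180.0, -0.0, -169.3]
wrist_force: [-0.7, -0.4, -0.2]
opening: 0.0204
grasp_force: 25.6
```

Call:
{"method": "apply_moves", "body": {"rows": [[[0, 0, 0], [0, 0, 0], 0.3], [[0, 0, 0], [0, 0, 0], 0.4], [[0, 0, 0], [0, 0, 0], 0.5], [[0, 0, 0], [0, 0, 0], 0.6], [[0, 0, 0], [0, 0, 0], 0.75], [[0, 0, 0], [0, 0, 0], 0.9], [[0, 0, 0], [0, 0, 0], 0.9], [[0, 0, 0], [0, 0, 0], 0.9], [[0, 0, 0], [0, 0, 0], 0.9]]}}

```text
time: 11.8
ee_pos: [0.583, -0.003, 0.1799]
tcp_rot: [180.0, -0.0, -169.3]
wrist_force: [0.2, -1.1, 0.6]
opening: 0.0769
grasp_force: 0.0
```

Call:
{"method": "apply_moves", "body": {"rows": [[[0, 0, -0.2], [0, 0, 0], 0.9], [[0, 0, -0.5], [0, 0, 0], 0.9], [[0, 0, -0.8], [0, 0, 0], 0.9], [[0, 0.2, -0.8], [0, 0, 0], 0.9], [[0, -0.3, -0.8], [0, 0, 0], 0.9], [[0, -0.6, -0.8], [0, 0, 0], 0.9], [[0, -0.6, -0.8], [0, 0, 0], 0.9]]}}

```text
time: 12.5
ee_pos: [0.5945, -0.0646, 0.2596]
tcp_rot: [-180.0, -0.0, -169.4]
wrist_force: [-0.2, 1.0, -0.2]
opening: 0.0771
grasp_force: 0.0
```

Run:
```python
from h import *
R=Ro.from_euler("z",10.6,degrees=True).as_matrix()
im,d,c=grab("side"); W=cloud(d,c)
save("s5",cv2.resize(im[185:265,260:340],(600,600),interpolation=cv2.INTER_CUBIC))
imt,dt,ct=grab("top"); Wt=cloud(dt,ct)
for n,V in(("side",W),("top",Wt)):
    L=(V-[.583,-.002,0])@R
    m=(abs(L[...,0])<.025)&(abs(L[...,1])<.035)&(V[...,2]<.155)
    z=np.sort(V[m][:,2]);print(n,z[-8:].round(4))
    for lo in(.1,.11,.12,.13):
        k=m&(V[...,2]>lo)&(V[...,2]<lo+.01)
        if k.sum():print(lo,k.sum(),np.percentile(L[k],[2,50,98],axis=0)[:,:2].round(4).tolist())
need([.555,-.130,.24],-169.4)
```

```text
side [0.1391 0.1392 0.1394 0.1394 0.1394 0.1395 0.1403 0.1404]
0.1 44 [[-0.0157, -0.0153], [-0.0113, -0.0108], [0.0069, 0.0124]]
0.11 56 [[-0.0164, -0.019], [-0.0111, -0.0129], [0.0061, 0.0165]]
0.12 67 [[-0.0152, -0.0223], [-0.0096, -0.0056], [0.0082, 0.0218]]
0.13 89 [[-0.0156, -0.026], [-0.0046, 0.0015], [0.0065, 0.0241]]
top [0.1397 0.1397 0.1398 0.1401 0.1403 0.1412 0.1417 0.1441]
0.1 27 [[-0.0118, -0.0121], [-0.0045, 0.0005], [0.0088, 0.0108]]
0.11 31 [[-0.0126, -0.0145], [-0.0051, -0.004], [0.0093, 0.0143]]
0.12 41 [[-0.0124, -0.0179], [-0.0028, -0.0033], [0.0103, 0.0182]]
0.13 66 [[-0.011, -0.0225], [0.0005, 0.0014], [0.0099, 0.0239]]
shift [ 0.509 -0.592  0.196] turn [ 0.001 -0.001  0.001] t 12.6 z [ 0.5941 -0.0624  0.2596]
```

View pics/s5.png

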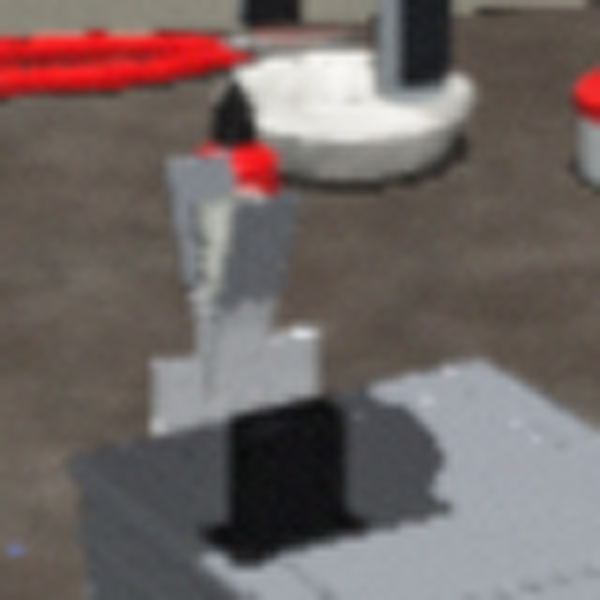

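The clip stands upright on the tab (crop 230,260), handle tops at 0.1395, so its origin is about 18 mm below the tab's edge: good. Now the lid grip.

Call:
{"method": "apply_moves", "body": {"rows": [[[0.25, -0.3, 0.1], [0, 0, 0], 0.9], [[0.505, -0.587, 0.2], [0, 0, 0], 0.9], [[0.505, -0.587, 0.4], [0, 0, 0], 0.9], [[0.505, -0.587, 0.5], [0, 0, 0], 0.9], [[0.505, -0.587, 0.5], [0, 0, 0], 0.9], [[0.505, -0.587, 0.5], [0, 0, 0], 0.9]]}}

```text
time: 13.2
ee_pos: [0.5557, -0.1281, 0.2103]
tcp_rot: [180.0, -0.0, -169.2]
wrist_force: [0.4, -0.3, -0.6]
opening: 0.077
grasp_force: 0.0
```

Run:
```python
from h import *
need([.5555,-.1295,.151],-169.4)
im,d,c=grab("side"); W=cloud(d,c)
R=Ro.from_euler("z",10.6,degrees=True).as_matrix()
L=(W-[.5555,-.1295,0])@R
for lo,hi in((.09,.11),(.13,.145),(.145,.16)):
    m=(abs(L[...,0])<.04)&(abs(L[...,1])<.06)&(W[...,2]>lo)&(W[...,2]<hi)
    print(lo,m.sum(),np.percentile(L[m],[2,50,98],axis=0)[:,:2].round(4).tolist())
```

```text
shift [ 0.005 -0.013  0.593] turn [ 0.    -0.     0.006] t 13.2 z [ 0.5557 -0.1281  0.2103]
0.09 133 [[-0.0201, -0.0098], [-0.0057, -0.0061], [0.0141, 0.0053]]Traceback (most recent call last):
  File "<stdin>", line 8, in <module>
    return _quantile_unchecked(
        a, q, axis, out, overwrite_input, method, keepdims, weights)
    return _ureduce(a,
                    func=_quantile_ureduce_func,
    ...<5 lines>...
                    overwrite_input=overwrite_input,
                    method=method)
    r = func(a, **kwargs)
    result = _quantile(arr,
                       quantiles=q,
    ...<2 lines>...
                       out=out,
                       weights=wgt)
    slices_having_nans = np.isnan(arr[-1, ...])
                                  ~~~^^^^^^^^^
IndexError: index -1 is out of bounds for axis 0 with size 0
```

Grip centred within 2–3 mm. Descend, then close with 45 N.

Call:
{"method": "apply_moves", "body": {"rows": [[[0.005, -0.01, 0.2], [0, 0, 0], 0.9], [[0.005, -0.01, 0.4], [0, 0, 0], 0.9], [[0.005, -0.01, 0.55], [0, 0, 0], 0.9], [[0.005, -0.01, 0.593], [0, 0, 0], 0.9], [[0.005, -0.01, 0.593], [0, 0, 0], 0.9], [[0.005, -0.01, 0.593], [0, 0, 0], 0.4], [[0.005, -0.01, 0.593], [0, 0, 0], 0], [[0.005, -0.01, 0.593], [0, 0, 0], 0], [[0.005, -0.01, 0.593], [0, 0, 0], 0], [[0.005, -0.01, 0.593], [0, 0, 0], 0], [[0.005, -0.01, 0.593], [0, 0, 0], 0], [[0.005, -0.01, 0.593], [0, 0, 0], 0]], "force": 45}}

```text
time: 14.45
ee_pos: [0.5551, -0.1295, 0.1511]
tcp_rot: [179.9, 0.0, -169.3]
wrist_force: [-1.3, 5.2, 3.0]
opening: 0.0156
grasp_force: 45.8
```

Run:
```python
from h import *
o=sensors.get_obs();print(o["ee_pos"],o["tcp_rot"],o["opening"],o["wrist_force"])
R0=Ro.from_euler("xyz",o["tcp_rot"],degrees=True)
# TCP in box axes about hinge axis: x=-0.1275.. , z
p0=np.array([-.125,0,o["ee_pos"][2]-.062])
B=Ro.from_euler("z",10.6,degrees=True)
for a in(.02,.04,.06,.08,.10,.12,.14,.16,.17):
    r=Ro.from_euler("y",a) # +y rot lifts -x side
    p=r.apply(p0)-p0
    sh=R0.inv().apply(B.apply(p)); tn=(R0.inv()*(B*r*B.inv())*R0).as_rotvec(degrees=True)
    print(a,(sh/.1).round(3),(tn/30).round(3))
```

```text
[ 0.55511361 -0.12950889  0.151083  ] [ 1.79929935e+02  2.00448459e-02 -1.69275524e+02] 0.015579713133626999 [-1.29327569  5.21273103  2.96839264]
0.02 [-0.018 -0.    -0.025] [-0.     0.038  0.   ]
0.04 [-0.037 -0.    -0.049] [-0.     0.076  0.   ]
0.06 [-0.056 -0.    -0.073] [-0.     0.115  0.   ]
0.08 [-0.075 -0.    -0.097] [-0.     0.153  0.   ]
0.1 [-0.095 -0.    -0.12 ] [-0.     0.191  0.   ]
0.12 [-0.116 -0.    -0.143] [-0.     0.229  0.   ]
0.14 [-0.137 -0.    -0.166] [-0.001  0.267  0.   ]
0.16 [-0.158 -0.    -0.188] [-0.001  0.306  0.   ]
0.17 [-0.169 -0.    -0.199] [-0.001  0.325  0.   ]
```

Call:
{"method": "apply_moves", "body": {"rows": [[[-0.009, 0, -0.012], [0, 0.019, 0], 0], [[-0.018, 0, -0.025], [0, 0.038, 0], 0], [[-0.027, 0, -0.037], [0, 0.057, 0], 0], [[-0.037, 0, -0.049], [0, 0.076, 0], 0], [[-0.046, 0, -0.061], [0, 0.095, 0], 0], [[-0.056, 0, -0.073], [0, 0.115, 0], 0], [[-0.065, 0, -0.085], [0, 0.134, 0], 0], [[-0.075, 0, -0.097], [0, 0.153, 0], 0], [[-0.095, 0, -0.12], [0, 0.191, 0], 0], [[-0.116, 0, -0.143], [0, 0.229, 0], 0], [[-0.137, 0, -0.166], [0, 0.267, 0], 0], [[-0.158, 0, -0.188], [0, 0.306, 0], 0], [[-0.158, 0, -0.188], [0, 0.306, 0], 0], [[-0.158, 0, -0.188], [0, 0.306, 0], 0], [[-0.158, 0, -0.188], [0, 0.306, 0], 0]], "force": 45}}

```text
time: 15.95
ee_pos: [0.5708, -0.1266, 0.1702]
tcp_rot: [179.9, -9.2, -169.3]
wrist_force: [-2.5, 8.7, -1.9]
opening: 0.0154
grasp_force: 46.9
```

Run:
```python
from h import *
o=sensors.get_obs();print(o["ee_pos"],o["tcp_rot"],o["opening"],o["wrist_force"],o["grasp_force"])
im,d,c=grab("side"); W=cloud(d,c); save("s6",cv2.resize(im[175:315,250:390],(600,600),interpolation=cv2.INTER_CUBIC))
im2,d2,c2=grab("top");W2=cloud(d2,c2)
R=Ro.from_euler("z",10.6,degrees=True).as_matrix()
for V,n in((W,"side"),(W2,"top")):
    L=(V-[.605,-.120,.062])@R; L[...,0]-=.075
    # lid top away from grip shadows/handle
    m=(L[...,0]>-.15)&(L[...,0]<-.01)&(L[...,1]<-.03)&(L[...,1]>-.08)&(L[...,2]>.004)&(L[...,2]<.045)
    q=L[m]
    for _ in range(5):
        f=np.polyfit(q[:,0],q[:,2],1); q=q[abs(q[:,2]-np.polyval(f,q[:,0]))<.004]
    print(n,len(q),"slope rad",np.arctan(-f[0]),"z at -155",np.polyval(f,-.155)-.010)
    Lt=(V-[.583,-.002,0])@R
    m=(abs(Lt[...,0])<.025)&(abs(Lt[...,1])<.035)&(V[...,2]<.155)
    print("clip top",np.sort(V[m][:,2])[-6:].round(4))
```

```text
[ 0.57076842 -0.12657588  0.17017403] [ 179.93686507   -9.1958028  -169.25814279] 0.015444539477619314 [-2.47414162  8.73007178 -1.92466345] 46.86089515686035
side 552 slope rad 0.15895748286907954 z at -155 0.026362725032305273
clip top [0.1386 0.1386 0.1393 0.1395 0.1396 0.1397]Traceback (most recent call last):
  File "<stdin>", line 12, in <module>
    raise TypeError("expected non-empty vector for x")
TypeError: expected non-empty vector for x
```

View pics/s6.png

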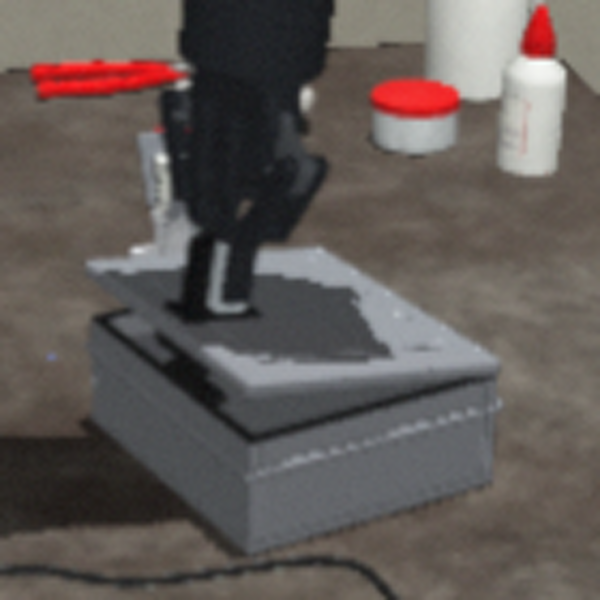

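The lid is held ajar at 0.159 rad (about 25 mm at the front edge), and the clip (crop 160,200) is still on the tab. Handing in.

```bash
python3 -c "
from h import *
print(bot.job_done())"
```

```text
the job is handed in; nothing more can be done
None
```

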